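Load a specimen carrier and set its clamp screw a quarter turn off the seat

ROBOT

A 6-joint arm with a two-finger parallel gripper is mounted at the origin on the work surface. World frame = base frame: x ahead of the robot, y to its left, z up, the work surface at z = 0. Lengths are in m, angles in rad, forces in N, time in s.
With the tool pointing down it reaches from about 0.25 to 0.725 m from the base axis. Payload 4 kg.
Tool frame: the origin (TCP) lies midway between the tips of the shut fingers; the grasp point (between the pads) lies 19 mm behind it; z points along the fingers, y is the direction in which the jaws open and shut (so a half turn about z gives the same grasp; the last joint's range is limited). The gripper opens to 85 mm and grips with 20 to 120 N. Pads are 22 mm wide; open, the fingers measure 114 mm over their backs; the gripper's body (76 mm by 85 mm) begins 54 mm behind the grasp point. The pads swing forward as they close: fully open they stand 13 mm farther back than shut.
Start: joints at [-1.34, 0.241, 0.005, 1.335, 0, 1.571], TCP at [0.114, -0.487, 0.231] pointing down, gripper open.
Joint ranges: [-2.72, 2.72], [-1.05, 1.87], [-1.09, 1.28], [-1.99, 2.15], [-1.42, 1.44], [-3.14, 3.14]. Speed limits (rad/s): [2.79, 2.79, 3.14, 3.14, 3.14, 3.14].

INTERFACE

Orientations are given as a unit quaternion [x, y, z, w].
In Python, from workcell import bot gives the robot as it stands.
- The arm moves only by the shell command python3 -m inch 'ROWS'. ROWS is JSON, a list of rows, each a list of 5 numbers: the shift along the tool's x, y, z scaled (see below), then the turn about the tool's z scaled (see below), then the closure, from 0 (fully open) to 1 (shut). A call has 1 to 10 rows; each row is the pose to reach, as a shift and turn from the pose commanded when the call began, along the tool's axes at that moment; what a row does not reach only later rows make up. The controller multiplies each number of a shift by 100 cm and each number of a turn by 120 degrees. A row lasts 1/8 s, in which the tool goes at most 62.5 mm and 10.7 degrees, less where a joint would pass 70% of its speed; a pose out of reach is approached as far as the arm can. A call with a number of a shift or a turn outside -1 to 1 is refused whole. A call with a gripper value outside its range is refused whole. The fingers move at their own pace and stop on an object; the grip force is fixed at half the most. Time passes only in rows, so rows that repeat a pose let the fingers close. It gives the time, the measured TCP pose, the force and the opening at its end, in the units of the state.
- bot.get_obs(): the state, without advancing time (a new reading comes with each control period).
- bot.camera(name): name is "scene" or "side" or "wrist"; returns the picture (384x512x3 uint8, red, green, blue); there is no depth.
- bot.calibration(name): a dict with "intrinsics" (3x3 intrinsics, pixels), "xyz" and "attitude" of the camera in the world; the wrist camera has in their place "tool_from_camera" (4x4, takes a point from camera to tool coordinates, whose origin is the TCP and whose axes are the flange's). Camera axes: x right, y down, z forward; pixel columns grow to the right and rows downward; lengths in m; the calibration is good to about 2 mm. A picture is of the moment at which its call begins: read the wrist's pose just before it. calibration takes no time and is no camera call.
- bot.job_done(): hands the job in, once; it reports no verdict.
Trained networks look in the newest picture that a camera, given by its name, has taken for a name from the list of things; names that differ only in an ending like _2 or _b are one class to them, and where a whole thing is asked for, a point or a joint stands for the part that bears it (a point fixed in the world has none). Each returns a list of dicts, best first, with "score" (0 to 1); they miss things now and then, are a little off and sometimes report something else, mostly with a low value. They report only what shows in the picture. A call takes as long as a camera call. They do not tell look-alikes from the thing itself.
- bot.masks_of(camera, target): "pixels" (384x512 bool, what is visible of it) and "extent" ([left, top, width, height] as shares, 0 to 1, of the picture: columns of its width, rows of its height, round what is visible of it).
- bot.spot_point(camera, target): "point" ([column, row] as shares, 0 to 1, of the picture: columns of its width, rows of its height: a listed point, or the origin of a listed thing).
The state is a dict: "clock": time; "joint_pos": joint angles; "joint_vel": joint speeds; "tau": joint torques, N m; "eef_pos": TCP position; "tool_rot": TCP orientation; "ft_force": force on the tool from outside, world axes, zero at the start; "ft_torque": the same for the moment, N m; "grip_width": finger opening in m.
Only numpy, scipy, OpenCV 4.12 (cv2) and the standard library are available. Lean on these libraries where they do the work, as an engineer would, in place of code of your own. Each camera call takes 0.05 s, during which the arm holds its last target.

TASK

Pick up the blue specimen carrier by its white tab, keep it roughly level, set it on the open end of the aluminium loading stage with its flat glass end towards the bridge, and slide it between the rails under the bridge until it is fully home against the end stop. Then turn the orange thumbscrew clockwise until it seats, and back it off a quarter turn so that the carrier can still be trimmed. Finish still gripping the thumbscrew there, holding it still without letting go, the carrier still home and the other things on the bench left where they are.

Things in the scene. Friction and masses are not known exactly. Their poses are not given: they have to be found in the camera images.
- carrier: Loose carrier, about 0.12 kg, flat on the bench: blue plate 60 (x) by 130 (y) by 8 mm with a glass slide in its top; white upright tab 12 (x) by 26 (y) by 40 mm on it, 50 mm to -y of the plate's centre (its top is 48 mm above the underside). Origin: centre of the underside; z up; +y points to the end without the tab, which goes in first.
- carrier_tab (a point): Grip point of the carrier's tab: on the tab's centre line, 35 mm above the carrier's underside; axes as the carrier's, so the tab is pinched along x, across its 12 mm.
- stage: Loading stage, fixed; place and yaw vary. Aluminium block 110 mm (x) by 270 mm (y = -150 to +120 mm), flat deck 30 mm above the bench; the carrier slides along +y. A bridge over the slot at y = 67 to 93 mm has its underside 18 mm above the deck and its top 62 mm above the bench. An end stop spans the rails at y = 110 mm. Origin: bench level, on the slot's centre line; z up.
- slot_mouth (a point): Point on the deck at the start of the guides, stage frame (0, -55, 30) mm. From here black flared guides narrow from about 94 mm to 66 mm between them at y = -15 mm, where straight rails 66 mm apart run to the end stop; guides and rails are 10 mm high. To -y of this point the deck is open.
- stage_home (a point): Point on the deck, on the slot's centre line, where the carrier's origin lies when it is fully home (against the end stop, axes in line with the stage's): stage frame (0, 45, 30) mm. At home the tab's centre is 85 mm to -y of the thumbscrew's axis.
- stage_apron (a point): Point on the open deck, stage frame (0, -85, 30) mm, where the carrier's origin may be set down, axes in line with the stage's, before it is slid 130 mm along the stage's +y to home.
- thumbscrew: Orange wing of the thumbscrew on the bridge: an upright bar 40 mm long (its x), 12 mm thick (its y), 70 to 104 mm above the bench, white dot at the +x end of its top; beneath it a steel collar 24 mm across. It turns about the vertical axis through its middle, at stage x = 0, y = 80 mm, without rising or falling. Origin: on the axis, at the wing's underside.
- screw_grip (a point): Grip point of the thumbscrew: on its axis, 91 mm above the bench; x along the wing, so it is pinched along y, across its 12 mm.
- clamp (a joint): Thumbscrew angle, rad; grows clockwise seen from above; at 0 the wing's x lies along the stage's x. Starts between 0.3 and 1.0; seats on a firm stop at 3.0, so two grasps may be needed. Friction about 0.05 N m; stays where it is left. A rubber foot under the bridge goes down 1.2 mm per rad to 0.5 mm above the carrier at the seat.
- canister: Bystander: aluminium lens canister with a black cap, 48 mm across, 55 mm tall, loose. Origin: centre of the underside.
- cleaner: Bystander: clear bottle with a white cap, 44 mm across, 110 mm tall, loose. Origin: centre of the underside.
- slide_box: Bystander: green slide box 95 by 75 by 35 mm, loose. Origin: centre of the underside.
- dish: Bystander: shallow glass dish 80 mm across, 16 mm tall, loose. Origin: centre of the underside.
- driver: Bystander: screwdriver with a yellow handle, lying on the bench, loose.
- post: Bystander: steel post 13 mm across, 100 mm tall, on a foot 50 mm across, loose. Origin: centre of the underside.
- lens_ring: Bystander: black lens ring 56 mm across, 14 mm tall, loose. Origin: centre of the underside.
There are look-alikes about, which are no part of the job. What is meant by the carrier is not brown, and is the larger of those in its own colour.

How it is judged:
On the way, in this order (a step that is already met when the one before it is completed fails the run):
1. the carrier lies fully home in the slot while the thumbscrew is still open (x of carrier in the frame of stage_home between -0.006 and 0.006 m and y of carrier in the frame of stage_home between -0.007 and 0.005 m and z of carrier in the frame of stage_home between -0.003 and 0.004 m and angle between the y axis of carrier and the y axis of stage, either way round below 0.08 rad and angle between carrier's own z axis and vertical below 0.06 rad and value of joint clamp below 2 rad), for 0.1 s.
2. the thumbscrew is turned clockwise to its seat by the fingers (value of joint clamp above 2.92 rad and contact force between the fingers and thumbscrew above 0.5 N), for 0.1 s.
At the end, for the whole second after the job is handed in: Thumbscrew 1.57 rad back from its seat, within 0.3 rad (joint 1.13 to 1.73), still, gripped with over 1 N; carrier at rest at home: within 6 mm across the slot, 7 mm short to 5 mm beyond along it, 4 mm in height, 0.08 rad in line, 0.06 rad level (value of joint clamp between 1.13 and 1.73 rad and velocity of joint clamp between -0.1 and 0.1 rad/s and contact force between the fingers and thumbscrew above 1 N and linear speed of carrier below 0.02 m/s and x of carrier in the frame of stage_home between -0.006 and 0.006 m and y of carrier in the frame of stage_home between -0.007 and 0.005 m and z of carrier in the frame of stage_home between -0.003 and 0.004 m and angle between the y axis of carrier and the y axis of stage, either way round below 0.08 rad and angle between carrier's own z axis and vertical below 0.06 rad); the arm keeps its last pose, push and grip.
It fails at once if the carrier is tipped more than 35 degrees (angle between carrier's own z axis and vertical above 0.61 rad).
It fails at once if a bystander is moved more than 30 mm (distance of any of canister, cleaner, slide_box, dish, driver, post, lens_ring from where it was at the start of the episode above 0.03 m).
It also fails if it takes over 69 s, if anything falls off the work surface, if the arm or the gripper's body presses on something with over 40 N, if the wrist force passes 120 N, or if a joint passes its speed limit or range.

## Working session

There is one attempt and no reset: what is moved stays moved. The work goes in short steps, Python scripts to look and compute and a shell command to move; the robot and the scene stay as the last step left them, time stands still between calls to the robot, and variables do not carry over. Pictures are saved under pics/ and viewed, and the job is handed in when it is done.

```bash
ls; mkdir -p pics
cat > h.py <<'E'
import numpy as np, cv2
from workcell import bot
from scipy.spatial.transform import Rotation as R
def save(n,im,k=1): cv2.imwrite(f'pics/{n}.png',cv2.cvtColor(im,cv2.COLOR_RGB2BGR))
E
python3 - <<'E'
from h import *
o=bot.get_obs(); print(o)
for c in ['scene','side','wrist']:
    save(c+'0',bot.camera(c)); print(c,bot.calibration(c))
E
```

```text
pics
{'clock': 0.0, 'joint_pos': array([-1.33999384e+00,  2.41404537e-01,  3.70961813e-03,  1.33521868e+00,
       -4.05227585e-06,  1.57079291e+00]), 'joint_vel': array([ 2.98986655e-05,  1.94102391e-03,  1.53787270e-04, -5.75727415e-04,
        5.45801625e-04, -2.51315460e-04]), 'tau': array([-5.69876702e-04, -3.72310925e+01,  2.52411354e+01,  1.66852470e-02,
        1.60581876e-04, -1.91025563e-06]), 'eef_pos': array([ 0.11423018, -0.48611193,  0.23041162]), 'tool_rot': array([ 9.93347909e-01,  1.15146908e-01, -1.23907991e-04, -1.05136329e-03]), 'ft_force': array([ 0.31835176, -0.1678342 ,  0.63039582]), 'ft_torque': array([ 0.01598791, -0.01890524,  0.00276201]), 'grip_width': 0.08541682071600985}
scene {'intrinsics': array([[391.45841873,   0.        , 254.54674259],
       [  0.        , 391.45841873, 192.32857133],
       [  0.        ,   0.        ,   1.        ]]), 'xyz': array([1.36344211, 0.10636142, 1.1019721 ]), 'attitude': array([ 0.61887684,  0.71460169, -0.24413968, -0.21617516])}
side {'intrinsics': array([[447.15660017,   0.        , 253.67879104],
       [  0.        , 447.15660017, 192.92332578],
       [  0.        ,   0.        ,   1.        ]]), 'xyz': array([ 0.50366946, -1.00089106,  1.15888771]), 'attitude': array([ 0.93066759, -0.01463299,  0.01229459, -0.36536634])}
wrist {'intrinsics': array([[280.5342889 ,   0.        , 251.84596229],
       [  0.        , 280.5342889 , 187.40005237],
       [  0.        ,   0.        ,   1.        ]]), 'tool_from_camera': array([[-2.14442948e-04, -9.50970193e-01, -3.09282469e-01,
         7.98546053e-02],
       [ 9.99999935e-01, -2.93617630e-04,  2.09448275e-04,
         5.15545819e-04],
       [-2.89989852e-04, -3.09282403e-01,  9.50970194e-01,
        -1.42439481e-01],
       [ 0.00000000e+00,  0.00000000e+00,  0.00000000e+00,
         1.00000000e+00]])}
```

View pics/scene0.png

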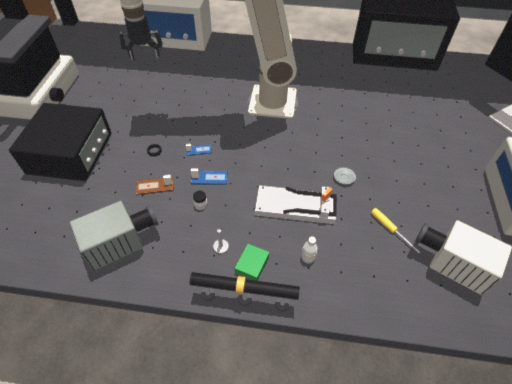

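View pics/side0.png

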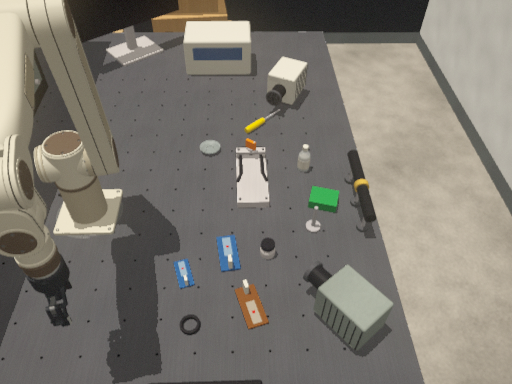

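View pics/wrist0.png

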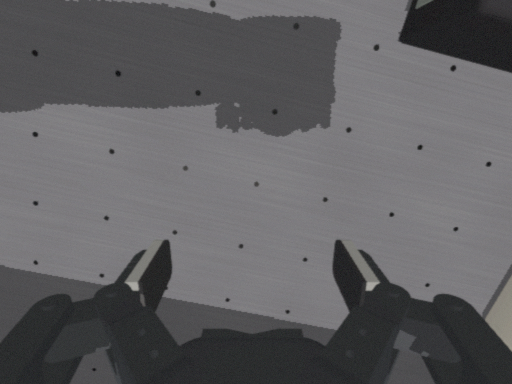

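Candidates for the carrier are the large blue one at scene (210,177) / side (228,253), the small blue one at scene (199,150) / side (184,273), and the brown one at scene (155,185) / side (251,306). I choose the large blue one. Next I'll locate it, with a close crop to check.

```bash
cat >> h.py <<'E'
def cam(c,o=None):
    k=bot.calibration(c); K=k['intrinsics']
    if 'xyz' in k: return K,R.from_quat(k['attitude']).as_matrix(),np.array(k['xyz'])
    o=o or bot.get_obs(); T=k['tool_from_camera']; Rt=R.from_quat(o['tool_rot']).as_matrix()
    return K,Rt@T[:3,:3],o['eef_pos']+Rt@T[:3,3]
def atz(C,uv,z):
    K,Rc,p=C; d=Rc@np.linalg.solve(K,[uv[0],uv[1],1]); return p+d*(z-p[2])/d[2]
def proj(C,P):
    K,Rc,p=C; q=(np.atleast_2d(P)-p)@Rc@K.T; return q[:,:2]/q[:,2:]
def fr(p,yaw,pts):
    return np.array(p)+np.atleast_2d(pts)@R.from_euler('z',yaw).as_matrix().T
E
python3 - <<'E'
from h import *
ZS={'carrier':0,'carrier_tab':.035,'stage':0,'slot_mouth':.03,'stage_home':.03,'stage_apron':.03,'thumbscrew':.07,'screw_grip':.091}
t=bot.get_obs()['clock']
for c in ['scene','side']:
    C=cam(c); im=bot.camera(c)
    for n,z in ZS.items():
        for d in bot.spot_point(c,n)[:3]:
            uv=np.array(d['point'])*[512,384]; print(c,n,round(d['score'],2),uv.round(1),atz(C,uv,z).round(4)[:2])
    for n in ['carrier','stage','thumbscrew']:
        for i,d in enumerate(bot.masks_of(c,n)[:3]):
            m=d['pixels']; ys,xs=np.nonzero(m); print('mask',c,n,round(d['score'],2),len(xs),xs.mean().round(1),ys.mean().round(1),cv2.minAreaRect(np.c_[xs,ys].astype(np.float32)))
    if c=='side':
        a=cv2.resize(im[130:290,160:320],None,fx=3.7,fy=3.7,interpolation=cv2.INTER_CUBIC); save('side_crop',a)
    else:
        a=cv2.resize(im[130:240,170:350],None,fx=4.4,fy=4.4,interpolation=cv2.INTER_CUBIC); save('scene_crop',a)
print(bot.get_obs()['clock']-t)
E
```

```text
scene carrier 0.82 [197.1 152.2] [ 0.3448 -0.2559]
scene carrier 0.8 [154.4 182.3] [ 0.5152 -0.3747]
scene carrier 0.72 [210.1 176.4] [ 0.4581 -0.1801]
scene carrier_tab 0.73 [166.5 175.9] [ 0.5073 -0.3255]
scene carrier_tab 0.48 [188.5 146.2] [ 0.351 -0.284]
scene stage 0.94 [298.1 206.9] [0.5497 0.1513]
scene slot_mouth 0.61 [281.3 201.4] [0.557  0.0916]
scene stage_home 0.64 [314.2 203.8] [0.5508 0.2035]
scene stage_apron 0.88 [273.  201.3] [0.5607 0.0635]
scene stage_apron 0.61 [327.2 194.1] [0.5024 0.2463]
scene thumbscrew 0.39 [328.5 197.7] [0.549  0.2457]
scene screw_grip 0.48 [325.4 193.1] [0.5481 0.2322]
mask scene carrier 0.75 511 154.7 185.5 ((154.00001525878906, 185.0), (15.340771675109863, 37.07352828979492), 83.8844985961914)
mask scene carrier 0.59 503 208.5 177.3 ((208.50119018554688, 177.4828643798828), (35.81148910522461, 15.205262184143066), 3.9451863765716553)
mask scene carrier 0.56 230 197.6 149.6 ((198.0, 150.0), (10.0, 24.0), 90.0)
mask scene stage 0.62 2579 297.2 204.3 ((295.5, 205.0), (38.0, 81.0), 90.0)
mask scene stage 0.43 249 384.7 221.3 ((388.2482604980
[... 847 characters left out ...]
 screw_grip 0.45 [251.8 143.8] [0.5546 0.233 ]
mask side carrier 0.88 381 183.3 272.6 ((183.2705841064453, 272.7176513671875), (27.333240509033203, 14.317411422729492), 77.47119140625)
mask side carrier 0.66 728 227.8 252.3 ((227.5234832763672, 252.5335693359375), (37.04017639160156, 20.736635208129883), 81.57302856445312)
mask side carrier 0.63 897 250.7 304.7 ((249.82757568359375, 303.0689392089844), (49.02356719970703, 20.79787826538086), 68.19859313964844)
mask side stage 0.6 1872 251.2 175.8 ((251.89862060546875, 173.03265380859375), (68.2918930053711, 31.095565795898438), 88.83085632324219)
mask side thumbscrew 0.49 94 250.1 144.4 ((250.0, 144.5), (11.0, 10.0), 90.0)
1.2000000000000002
```

View pics/side_crop.png

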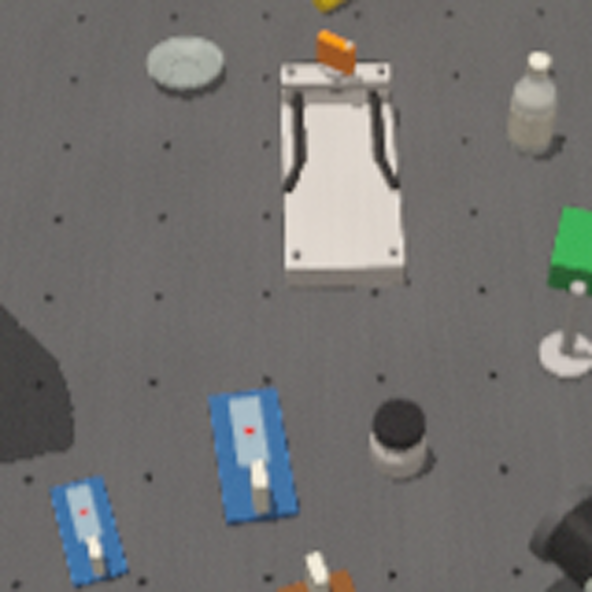

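View pics/scene_crop.png

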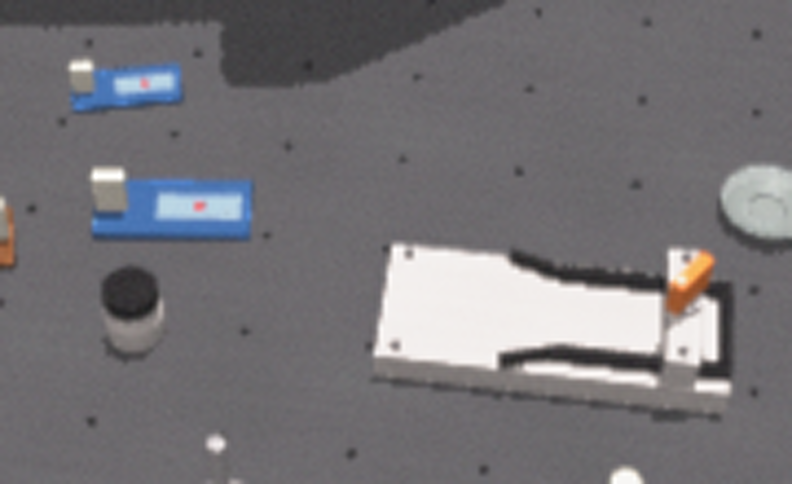

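Run:
```python
from h import *
S=lambda p:(160+(p[0]+.5)/3.7-.5,130+(p[1]+.5)/3.7-.5)
Q=lambda p:(170+(p[0]+.5)/4.4-.5,130+(p[1]+.5)/4.4-.5)
for c,f,L in [('side',S,[((209,396),.008),((278,390),.008),((298,513),.008),((228,522),.008),((285,270),.03),((404,265),.03),((280,65),.062),((389,64),.062)]),
 ('scene',Q,[((251,182),.008),((250,236),.008),((94,236),.008),((391,243),.03),((375,358),.03),((733,285),.04),((728,388),.03)])]:
    C=cam(c)
    for p,z in L: print(c,p,atz(C,f(p),z).round(4))
o=bot.get_obs(); print(R.from_quat(o['tool_rot']).as_matrix().round(3))
```

```text
side (209, 396) [ 0.4287 -0.1221  0.008 ]
side (278, 390) [ 0.4887 -0.1172  0.008 ]
side (298, 513) [ 0.5041 -0.2443  0.008 ]
side (228, 522) [ 0.4469 -0.2513  0.008 ]
side (285, 270) [0.4964 0.0032 0.03  ]
side (404, 265) [0.6053 0.0065 0.03  ]
side (280, 65) [0.4944 0.2488 0.062 ]
side (389, 64) [0.6034 0.2479 0.062 ]
scene (251, 182) [ 0.4299 -0.123   0.008 ]
scene (250, 236) [ 0.4878 -0.113   0.008 ]
scene (94, 236) [ 0.5065 -0.2396  0.008 ]
scene (391, 243) [0.4961 0.0046 0.03  ]
scene (375, 358) [0.6098 0.0077 0.03  ]
scene (733, 285) [0.5071 0.2756 0.04  ]
scene (728, 388) [0.5986 0.2748 0.03  ]
[[ 0.973  0.229 -0.   ]
 [ 0.229 -0.973  0.   ]
 [-0.    -0.    -1.   ]]
```

```bash
python3 -m inch '[[0.2,-0.08,0.02,-0.35,0],[0.408,-0.165,0.03,-0.697,0],[0.408,-0.165,0.03,-0.697,0],[0.408,-0.165,0.03,-0.697,0],[0.408,-0.165,0.03,-0.697,0],[0.408,-0.165,0.03,-0.697,0],[0.408,-0.165,0.03,-0.697,0],[0.408,-0.165,0.03,-0.697,0],[0.408,-0.165,0.03,-0.697,0],[0.408,-0.165,0.03,-0.697,0]]'
python3 - <<'E'
from h import *
o=bot.get_obs(); print(o['clock'],o['joint_pos'].round(3),o['joint_vel'].round(3)); C=cam('wrist',o); im=bot.camera('wrist'); save('w1',im)
Rt=R.from_quat(o['tool_rot']).as_matrix(); print(Rt.round(3))
for d in bot.spot_point('wrist','carrier_tab')[:2]:
    uv=np.array(d['point'])*[512,384]; print(d['score'],uv,atz(C,uv,.035))
for d in bot.spot_point('wrist','carrier')[:2]:
    uv=np.array(d['point'])*[512,384]; print(d['score'],uv,atz(C,uv,0))
c,b=np.array([.467,-.183,0]),.12
print(proj(C,fr(c,b,[[-.03,.065,.008],[.03,.065,.008],[.03,-.065,.008],[-.03,-.065,.008]])).round(1))
print(proj(C,fr(c,b,[[-.006,-.037,.048],[.006,-.037,.048],[.006,-.063,.048],[-.006,-.063,.048]])).round(1))
E
```

```text
clock: 2.6
eef_pos: [0.4733, -0.2332, 0.2013]
tool_rot: [0.665, 0.747, -0.0, -0.0]
ft_force: [-0.5, -0.3, 0.4]
grip_width: 0.085
2.6 [-0.458  0.31   0.02   1.281 -0.     0.996] [-0.012 -0.005 -0.001 -0.002 -0.    -0.008]
[[-0.117  0.993 -0.   ]
 [ 0.993  0.117 -0.   ]
 [-0.    -0.    -1.   ]]
0.96 [251.2896 168.9984] [ 0.47314973 -0.23284253  0.035     ]
0.95 [144.2816 200.4864] [ 0.35263203 -0.28537404  0.035     ]
0.89 [140.8    163.5072] [ 0.33561063 -0.25080538  0.        ]
0.85 [285.696  262.6944] [ 0.53804747 -0.37118697  0.        ]
[[223.5  61.1]
 [278.2  60.9]
 [275.5 175.1]
 [227.1 175.3]]
[[245.5 160. ]
 [256.7 160. ]
 [256.6 183.1]
 [245.7 183.2]]
```

View pics/w1.png

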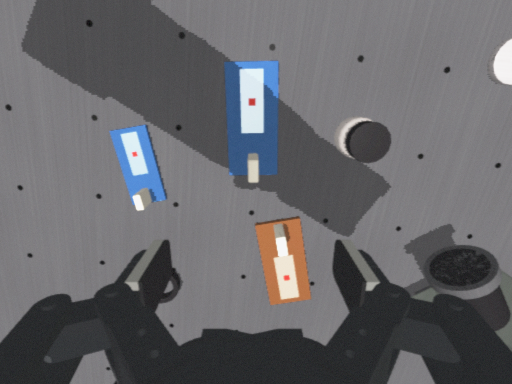

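Run:
```python
from h import *
im=cv2.imread('pics/w1.png'); a=cv2.resize(im[50:200,200:310],None,fx=4,fy=4,interpolation=cv2.INTER_CUBIC); cv2.imwrite('pics/w1c.png',a)
```

```text
(no output)
```

View pics/w1c.png

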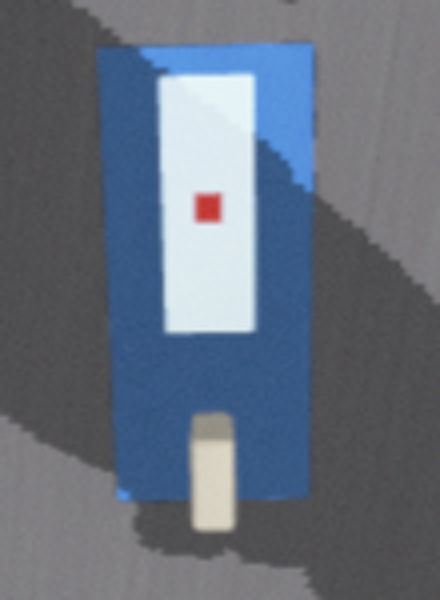

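The crop confirms it: blue plate at x 225–278, y 61–176, tab top at (253,171), about 2 mm off in +tool y. Descending and gripping.

```bash
python3 -m inch '[[0,0.002,0.05,0,0],[0,0.002,0.1,0,0],[0,0.002,0.14,0,0],[0,0.002,0.165,0,0],[0,0.002,0.183,0,0],[0,0.002,0.183,0,0],[0,0.002,0.183,0,1],[0,0.002,0.183,0,1],[0,0.002,0.183,0,1],[0,0.002,0.183,0,1]]'; python3 -m inch '[[0,0,0,0,1],[0,0,0,0,1],[0,0,0,0,1],[0,0,0,0,1]]'
python3 - <<'E'
from h import *
o=bot.get_obs(); print(o['clock']); save('w2',bot.camera('wrist'))
E
```

```text
clock: 4.0
eef_pos: [0.476, -0.2327, 0.0188]
tool_rot: [0.664, 0.748, 0.0, 0.0]
ft_force: [-1.6, -0.3, 3.6]
grip_width: 0.0122
clock: 4.5
eef_pos: [0.4761, -0.2328, 0.0189]
tool_rot: [0.664, 0.748, 0.0, 0.0]
ft_force: [-0.8, -0.5, 5.7]
grip_width: 0.0111
4.5
```

View pics/w2.png

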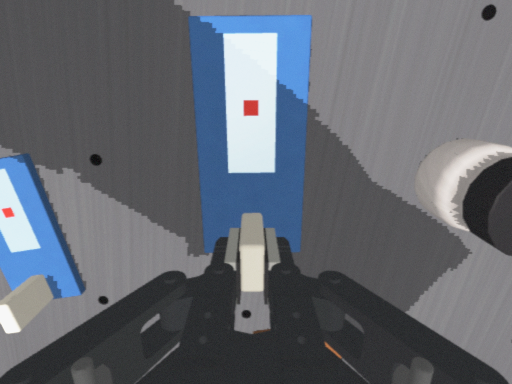

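```bash
python3 -m inch '[[0,0,-0.03,0,1],[0,0,-0.07,0,1],[0.04,0.02,-0.09,0.01,1],[0.08,0.04,-0.09,0.02,1],[0.12,0.06,-0.09,0.03,1],[0.16,0.08,-0.09,0.04,1],[0.19,0.099,-0.09,0.049,1],[0.19,0.099,-0.09,0.049,1],[0.19,0.099,-0.09,0.049,1],[0.19,0.099,-0.09,0.049,1]]'
cat > look.py <<'E'
import sys
from h import *
tag=sys.argv[1]
o=bot.get_obs(); C=cam('wrist',o); im=bot.camera('wrist'); save(tag,im)
K,Rc,p=C; np.savez(tag+'.npz',K=K,R=Rc,p=p)
Rt=R.from_quat(o['tool_rot']).as_matrix(); print(o['clock'],o['eef_pos'].round(4),'a',np.arctan2(Rt[1,0],Rt[0,0]),'q6',o['joint_pos'][5],'z',Rt[:,2].round(4))
E
python3 look.py w3
```

```text
clock: 5.8
eef_pos: [0.5508, -0.033, 0.108]
tool_rot: [0.701, 0.713, -0.0, -0.0]
ft_force: [0.4, -0.0, -1.3]
grip_width: 0.0109
5.8 [ 0.5508 -0.033   0.108 ] a 1.5865955597777444 q6 1.4952907540909282 z [-9.e-04 -2.e-04 -1.e+00]
```

View pics/w3.png

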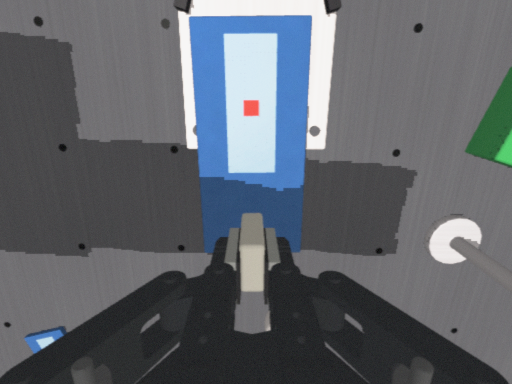

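Run:
```python
import cv2
im=cv2.imread('pics/w3.png'); cv2.imwrite('pics/w3c.png',cv2.resize(im[0:170,165:345],None,fx=3.5,fy=3.5,interpolation=cv2.INTER_CUBIC))
from h import *
d=np.load('w3.npz'); C=(d['K'],d['R'],d['p'])
for uv in [(187,149),(326.5,149),(181,12),(331.5,12)]: print(uv,atz(C,uv,.03).round(4))
for uv in [(191.5,17),(310.5,17),(302.5,252),(203.5,254)]: print(uv,atz(C,uv,.097).round(4))
```

```text
(187, 149) [0.4995 0.0053 0.03  ]
(326.5, 149) [0.6098 0.007  0.03  ]
(181, 12) [0.5006 0.1    0.03  ]
(331.5, 12) [0.604  0.1016 0.03  ]
(191.5, 17) [0.5207 0.0815 0.097 ]
(310.5, 17) [0.5779 0.0824 0.097 ]
(302.5, 252) [ 0.5832 -0.0458  0.097 ]
(203.5, 254) [ 0.5216 -0.0482  0.097 ]
```

View pics/w3c.png

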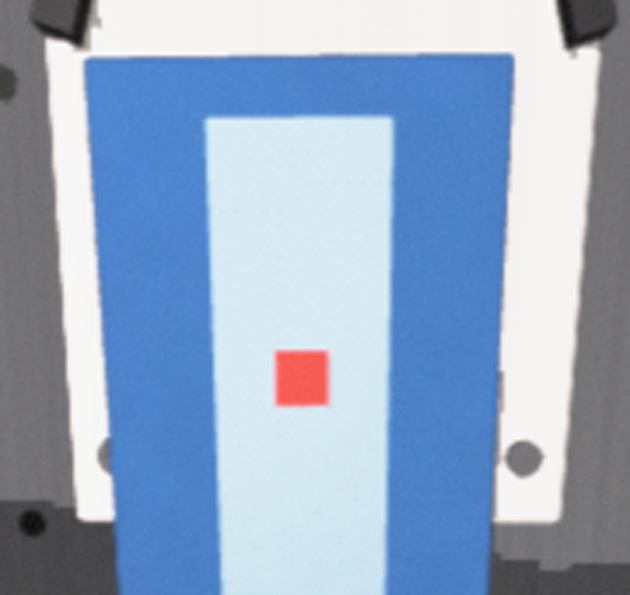

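```bash
python3 -m inch '[[0.02,0.003,0,0,1],[0.04,0.003,0,0,1],[0.053,0.003,0.02,0,1],[0.053,0.003,0.043,0,1],[0.053,0.003,0.043,0,1],[0.053,0.003,0.043,0,1]]'; python3 look.py w4
```

```text
clock: 6.6
eef_pos: [0.5539, 0.0216, 0.066]
tool_rot: [0.701, 0.713, 0.0, 0.0]
ft_force: [1.3, -1.4, -1.3]
grip_width: 0.0112
6.6 [0.5539 0.0216 0.066 ] a 1.5886621262636227 q6 1.5919027662307017 z [ 8.e-04  1.e-04 -1.e+00]
```

View pics/w4.png

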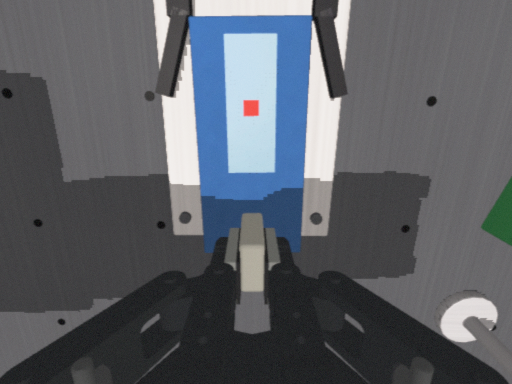

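Run:
```python
import cv2
im=cv2.imread('pics/w4.png'); cv2.imwrite('pics/w4c.png',cv2.resize(im[0:260,150:350],None,fx=3,fy=2.3,interpolation=cv2.INTER_CUBIC))
```

```text
(no output)
```

View pics/w4c.png

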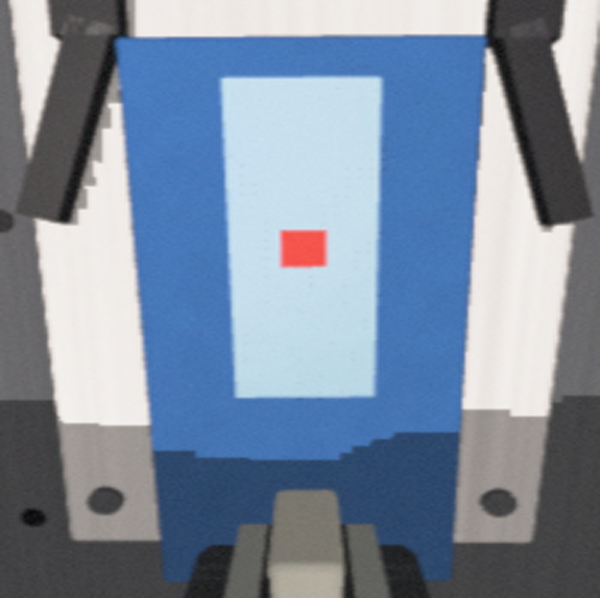

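```bash
python3 -m inch '[[0,0,0,0.006,1],[0,0,0.008,0.006,1],[0,0,0.014,0.006,1],[0,0,0.0175,0.006,1],[0,0,0.0175,0.006,1],[0,0,0.0175,0.006,1]]'; python3 look.py w5
```

```text
clock: 7.4
eef_pos: [0.553, 0.0208, 0.0489]
tool_rot: [0.706, 0.709, -0.0, -0.0]
ft_force: [-4.8, -0.4, 8.8]
grip_width: 0.0113
7.4 [0.553  0.0208 0.0489] a 1.5752626902276585 q6 1.6039850252667816 z [-3.e-04 -1.e-04 -1.e+00]
```

View pics/w5.png

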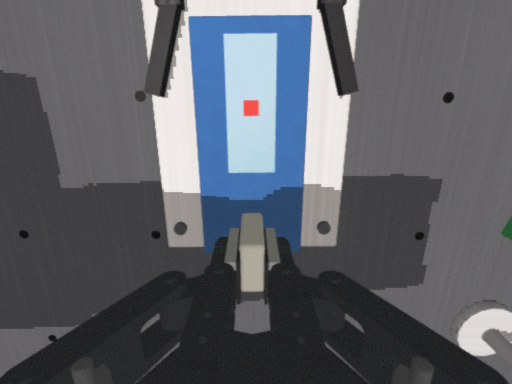

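The carrier is down on the deck, with plate x 191–310 lying between guide tips 183 and 322. Sliding.

```bash
python3 -m inch '[[0.01,0,-0.0005,0,1],[0.02,0,-0.0005,0,1],[0.03,0,-0.0005,0,1],[0.04,0,-0.0005,0,1],[0.05,0,-0.0005,0,1],[0.06,0,-0.0005,0,1],[0.06,0,-0.0005,0,1]]'; python3 look.py w6
```

```text
clock: 8.32
eef_pos: [0.554, 0.0823, 0.049]
tool_rot: [0.705, 0.709, 0.001, 0.0]
ft_force: [-1.1, 0.4, 6.3]
grip_width: 0.0111
8.325 [0.554  0.0823 0.049 ] a 1.5766918115698239 q6 1.7121248429420735 z [ 1.8e-03  9.0e-04 -1.0e+00]
```

View pics/w6.png

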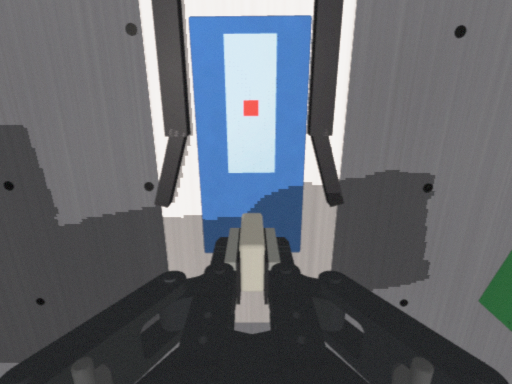

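```bash
python3 -m inch '[[0.01,0,0,0,1],[0.02,0,0,0,1],[0.03,0,0,0,1],[0.04,0,0,0,1],[0.05,0,0,0,1],[0.056,0,0,0,1],[0.06,0,0,0,1],[0.062,0,0,0,1],[0.062,0,0,0,1]]'; python3 -m inch '[[0.002,0,0,0,1],[0.004,0,0,0,1],[0.004,0,0,0,1]]'
```

```text
clock: 9.5
eef_pos: [0.5535, 0.1431, 0.049]
tool_rot: [0.705, 0.709, 0.0, 0.001]
ft_force: [-0.6, -2.7, 6.5]
grip_width: 0.0108
clock: 9.88
eef_pos: [0.5535, 0.147, 0.0489]
tool_rot: [0.705, 0.709, 0.0, 0.001]
ft_force: [-0.4, -3.6, 5.8]
grip_width: 0.0107
```

```bash
python3 -m inch '[[0.002,0,0,0,1],[0.003,0,0,0,1],[0.003,0,0,0,1]]'; python3 -m inch '[[0.002,0,0,0,1],[0.003,0,0,0,1],[0.003,0,0,0,1]]'; python3 look.py w7
```

```text
clock: 10.25
eef_pos: [0.5535, 0.1498, 0.0489]
tool_rot: [0.706, 0.709, 0.0, 0.001]
ft_force: [0.1, -4.7, 6.1]
grip_width: 0.0108
clock: 10.62
eef_pos: [0.5532, 0.1499, 0.049]
tool_rot: [0.706, 0.708, -0.002, 0.003]
ft_force: [-0.5, -12.1, 7.4]
grip_width: 0.011
10.625 [0.5532 0.1499 0.049 ] a 1.573067500816027 q6 1.8365878726794211 z [ 0.0011 -0.0064 -1.    ]
```

View pics/w7.png

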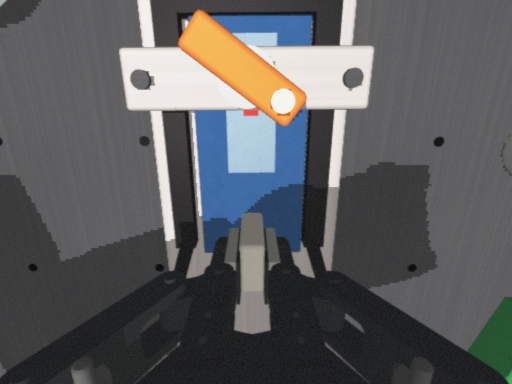

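```bash
cat > scr.py <<'E'
import sys
from h import *
t=sys.argv[1]; d=np.load(t+'.npz'); C=(d['K'],d['R'],d['p'])
im=cv2.imread(f'pics/{t}.png'); h=cv2.cvtColor(im,cv2.COLOR_BGR2HSV)
m=((h[...,0]<22)&(h[...,1]>150)&(h[...,2]>80)).astype(np.uint8)
n,l,s,c=cv2.connectedComponentsWithStats(m); k=1+s[1:,4].argmax(); m=(l==k)
pts=np.argwhere(m)[:,::-1].astype(np.float32); hull=cv2.convexHull(pts)[:,0]
print('area',s[k],c[k])
W=np.array([atz(C,p,.104)[:2] for p in hull])
r=cv2.minAreaRect((W*1000).astype(np.float32)); print('rect',r,cv2.boxPoints(r).round(1))
for a in bot.spot_point('wrist','screw_grip')[:1] if len(sys.argv)>2 else []:
    uv=np.array(a['point'])*[512,384]; print(a['score'],uv,atz(C,uv,.091))
E
python3 scr.py w7 x
```

```text
area [ 178   10  128  116 5185] [236.44532305  64.42063645]
rect ((551.5422973632812, 236.05010986328125), (11.518298149108887, 39.066261291503906), 53.85234451293945) [[532.4 242.9]
 [563.9 219.9]
 [570.7 229.2]
 [539.2 252.2]]
0.78 [242.3808  76.1856] [0.55065842 0.23526772 0.091     ]
```

```bash
python3 -m inch '[[-0.0025,0,0,0,1],[-0.0025,0,0,0,0.6],[-0.0025,0,0,0,0],[-0.0025,0,0,0,0],[-0.0025,0,0,0,0],[-0.0025,0,-0.04,0,0],[-0.0025,0,-0.09,0,0],[-0.0025,0,-0.12,0,0],[-0.0025,0,-0.12,0,0]]'; python3 look.py w8;  python3 scr.py w8
```

```text
clock: 11.85
eef_pos: [0.5549, 0.1512, 0.1715]
tool_rot: [0.705, 0.709, 0.003, 0.002]
ft_force: [1.0, 0.0, -0.0]
grip_width: 0.0852
11.85 [0.5549 0.1512 0.1715] a 1.57556293254537 q6 1.8319555274160717 z [ 0.0065  0.0019 -1.    ]
area [221  65  50  45 262] [247.62977099  88.46564885]
rect ((551.4190673828125, 235.79844665527344), (10.948988914489746, 38.758544921875), 54.0091667175293) [[532.5 242.8]
 [563.9 220. ]
 [570.3 228.8]
 [539.  251.6]]
```

View pics/w8.png

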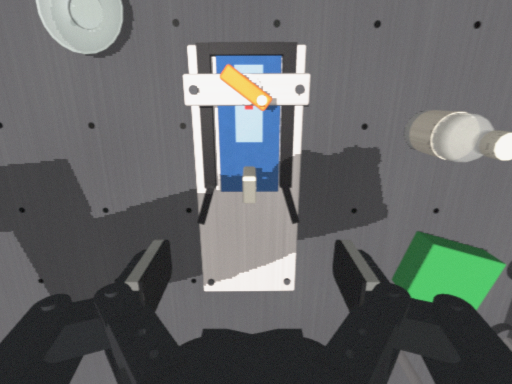

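The carrier sits at home: its front edge is at row 56 against the black stop, with the tab at (249,183). The wing runs from (224,70) to (267,103), so the clamp is at about 0.63. Next I turn the tool counter-clockwise, unloaded and clear of everything, to get the full screw stroke.

```bash
python3 - <<'E'
import cv2
im=cv2.imread('pics/w8.png'); cv2.imwrite('pics/w8c.png',cv2.resize(im[35:215,180:320],None,fx=4,fy=3.3,interpolation=cv2.INTER_CUBIC))
E
python3 -m inch '[[0,0,0,-0.89,0],[0,0,0,-0.89,0],[0,0,0,-0.89,0],[0,0,0,-0.89,0],[0,0,0,-0.89,0],[0,0,0,-0.89,0],[0,0,0,-0.89,0],[0,0,0,-0.89,0],[0,0,0,-0.89,0],[0,0,0,-0.89,0]]';python3 -m inch '[[0,0,0,-0.89,0],[0,0,0,-0.89,0],[0,0,0,-0.89,0],[0,0,0,-0.89,0],[0,0,0,-0.89,0],[0,0,0,-0.89,0],[0,0,0,-0.89,0],[0,0,0,-0.89,0],[0,0,0,-0.89,0],[0,0,0,-0.89,0]]'
python3 - <<'E'
from h import *
o=bot.get_obs();Rt=R.from_quat(o['tool_rot']).as_matrix(); print(o['clock'],o['joint_pos'].round(3),o['eef_pos'].round(4),Rt.round(4),np.arctan2(Rt[1,0],Rt[0,0]), Rt.T@(np.array([.5518,.2354,0.14])-o['eef_pos']))
E
```

```text
clock: 13.15
eef_pos: [0.5516, 0.1502, 0.166]
tool_rot: [-0.151, 0.988, -0.0, -0.002]
ft_force: [0.4, -0.6, -0.3]
grip_width: 0.0854
clock: 14.4
eef_pos: [0.5516, 0.1502, 0.166]
tool_rot: [0.884, -0.468, -0.001, 0.001]
ft_force: [-0.8, -0.3, -0.6]
grip_width: 0.0858
14.4 [ 0.266  0.419  0.086  1.242  0.    -1.902] [0.5516 0.1502 0.166 ] [[ 0.5621 -0.827  -0.0039]
 [-0.827  -0.5621 -0.001 ]
 [-0.0014  0.0038 -1.    ]] -0.9738335082252642 [-0.07033678 -0.04812546  0.02587751]
```

View pics/w8c.png

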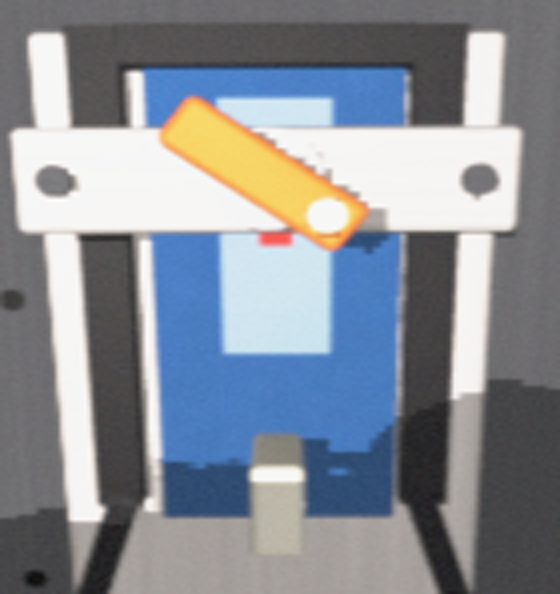

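```bash
python3 -m inch '[[-0.03,-0.02,0,-0.08,0],[-0.05,-0.035,0,-0.164,0],[-0.07,-0.048,0,-0.164,0],[-0.07,-0.048,0.02,-0.164,0],[-0.07,-0.048,0.02,-0.164,0],[-0.07,-0.048,0.02,-0.164,0],[-0.07,-0.048,0.02,-0.164,0]]'; python3 look.py w9;  python3 scr.py w9 x
```

```text
clock: 15.28
eef_pos: [0.5542, 0.2352, 0.149]
tool_rot: [0.95, -0.313, 0.0, -0.0]
ft_force: [0.2, -0.7, -0.7]
grip_width: 0.0853
15.275 [0.5542 0.2352 0.149 ] a -0.6375056405157831 q6 -2.102687502190015 z [ 1.e-03  4.e-04 -1.e+00]
area [245 178  17  62 809] [253.12113721 210.45488257]
rect ((555.79638671875, 233.6373291015625), (11.713573455810547, 47.35061264038086), 55.118255615234375) [[533.  242.4]
 [571.9 215.3]
 [578.6 224.9]
 [539.7 252. ]]
0.9 [251.5968 208.704 ] [0.55250679 0.23687488 0.091     ]
```

View pics/w9.png

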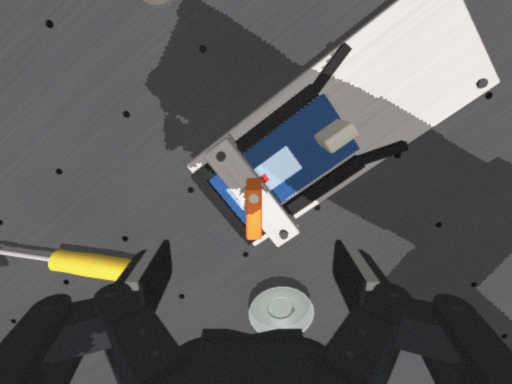

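```bash
python3 -m inch '[[-0.002,0.0012,0.03,0,0],[-0.002,0.0012,0.06,0,0],[-0.002,0.0012,0.075,0,0],[-0.002,0.0012,0.075,0,0],[-0.002,0.0012,0.075,0,0],[-0.002,0.0012,0.075,0,1],[-0.002,0.0012,0.075,0,1],[-0.002,0.0012,0.075,0,1],[-0.002,0.0012,0.075,0,1],[-0.002,0.0012,0.075,0,1]]'; python3 -m inch '[[0,0,0,0,1],[0,0,0,0,1],[0,0,0,0,1]]'; python3 look.py w10
```

```text
clock: 16.62
eef_pos: [0.5516, 0.2357, 0.0736]
tool_rot: [0.95, -0.313, 0.0, -0.0]
ft_force: [-0.7, 0.8, 0.7]
grip_width: 0.0109
clock: 17.0
eef_pos: [0.5516, 0.2357, 0.0736]
tool_rot: [0.95, -0.313, 0.0, -0.0]
ft_force: [-0.6, 0.8, 3.3]
grip_width: 0.0112
17.0 [0.5516 0.2357 0.0736] a -0.6362085305906693 q6 -2.101587901312978 z [ 4.e-04  3.e-04 -1.e+00]
```

View pics/w10.png

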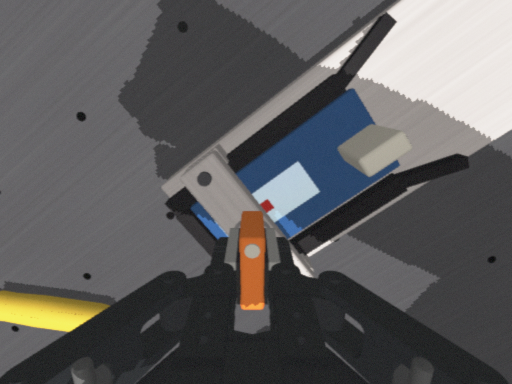

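```bash
python3 -m inch '[[0,0,0,0.06,1],[0,0,0,0.12,1],[0,0,0,0.18,1],[0,0,0,0.24,1],[0,0,0,0.3,1],[0,0,0,0.36,1],[0,0,0,0.42,1],[0,0,0,0.48,1],[0,0,0,0.54,1],[0,0,0,0.54,1]]';python3 look.py w11; python3 -m inch '[[0,0,0,0.06,1],[0,0,0,0.12,1],[0,0,0,0.18,1],[0,0,0,0.24,1],[0,0,0,0.3,1],[0,0,0,0.36,1],[0,0,0,0.42,1],[0,0,0,0.48,1],[0,0,0,0.52,1],[0,0,0,0.52,1]]'; python3 look.py w12; python3 -c "
from h import *
print(bot.get_obs()['ft_torque'])"
```

```text
clock: 18.3
eef_pos: [0.5505, 0.2354, 0.0736]
tool_rot: [-0.634, 0.773, 0.0, -0.001]
ft_force: [-3.1, 0.1, 4.8]
grip_width: 0.011
18.3 [0.5505 0.2354 0.0736] a -1.767978146453108 q6 -0.9697591598182723 z [-1.5e-03 -3.0e-04 -1.0e+00]
clock: 19.6
eef_pos: [0.5497, 0.2361, 0.0736]
tool_rot: [-0.142, 0.99, 0.001, -0.001]
ft_force: [-5.4, 1.6, 5.5]
grip_width: 0.0111
19.6 [0.5497 0.2361 0.0736] a -2.8561622556253736 q6 0.11910088172302387 z [-0.003  0.001 -1.   ]
[ 0.34465158  0.95386124 -0.04966366]
```

View pics/w12.png

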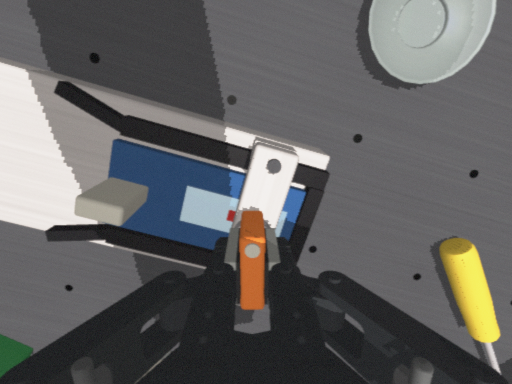

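```bash
python3 -m inch '[[0,0,0,0.03,1],[0,0,0,0.06,1],[0,0,0,0.06,1],[0,0,0,0.06,1]]'; python3 look.py w13; python3 -c "
from h import *
print(bot.get_obs()['ft_torque'])"
```

```text
clock: 20.15
eef_pos: [0.5497, 0.2362, 0.0736]
tool_rot: [-0.08, 0.997, 0.001, -0.001]
ft_force: [-4.7, 1.1, 5.7]
grip_width: 0.0108
20.15 [0.5497 0.2362 0.0736] a -2.981282224862086 q6 0.24432033149236415 z [-0.003   0.0012 -1.    ]
[ 0.27573106  0.9425786  -0.07171297]
```

```bash
python3 -m inch '[[0,0,0,0.02,1],[0,0,0,0.04,1],[0,0,0,0.04,1],[0,0,0,0.04,1]]'; python3 look.py w14; python3 -c "
from h import *
print(bot.get_obs()['ft_torque'])"
```

```text
clock: 20.7
eef_pos: [0.5497, 0.2363, 0.0736]
tool_rot: [-0.04, 0.999, 0.0, -0.001]
ft_force: [-4.1, 0.7, 7.1]
grip_width: 0.0112
20.7 [0.5497 0.2363 0.0736] a -3.0606169951777815 q6 0.32412827286574986 z [-2.6e-03  6.0e-04 -1.0e+00]
[0.1822179  0.92097697 1.43703321]
```

View pics/w14.png

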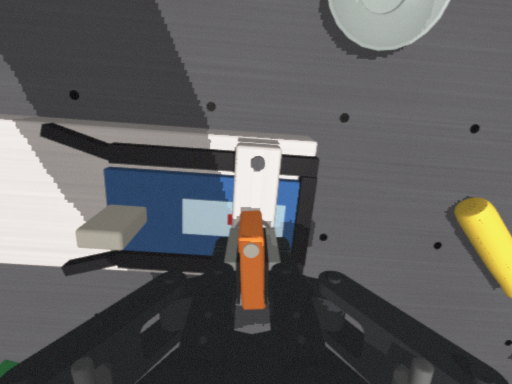

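Seated: the z torque jumped from −0.07 to 1.44 N m. The tool angle is −3.06 against an expected seat angle of −2.99. Backing off a quarter turn.

```bash
python3 -m inch '[[0,0,0,-0.03,1],[0,0,0,-0.08,1],[0,0,0,-0.14,1],[0,0,0,-0.2,1],[0,0,0,-0.26,1],[0,0,0,-0.32,1],[0,0,0,-0.38,1],[0,0,0,-0.44,1],[0,0,0,-0.48,1],[0,0,0,-0.48,1]]'; python3 -m inch '[[0,0,0,-0.06,1],[0,0,0,-0.12,1],[0,0,0,-0.18,1],[0,0,0,-0.24,1],[0,0,0,-0.28,1],[0,0,0,-0.3,1],[0,0,0,-0.3,1],[0,0,0,-0.3,1],[0,0,0,-0.3,1]]'; python3 look.py w15;  python3 - <<'E'
from h import *
print(bot.get_obs()['ft_torque'],bot.get_obs()['joint_vel'].round(4))
im=bot.camera('side'); save('s15',cv2.resize(im[100:220,190:320],None,fx=4.5,fy=4.5,interpolation=cv2.INTER_CUBIC)); save('s15f',im)
im=bot.camera('scene'); save('c15',im)
E
```

```text
clock: 22.0
eef_pos: [0.5502, 0.2355, 0.0736]
tool_rot: [-0.515, 0.857, 0.0, -0.001]
ft_force: [-3.4, -0.6, 5.9]
grip_width: 0.0109
clock: 23.12
eef_pos: [0.5509, 0.2353, 0.0736]
tool_rot: [0.754, -0.657, -0.0, 0.0]
ft_force: [-2.4, -1.2, 6.4]
grip_width: 0.011
23.125 [0.5509 0.2353 0.0736] a -1.4328665459295307 q6 -1.3050022874362013 z [-8.e-04 -3.e-04 -1.e+00]
[-0.15277648  0.50429135  0.02158347] [-0.0007  0.0002  0.0014  0.0018  0.0007 -0.0011]
```

View pics/w15.png

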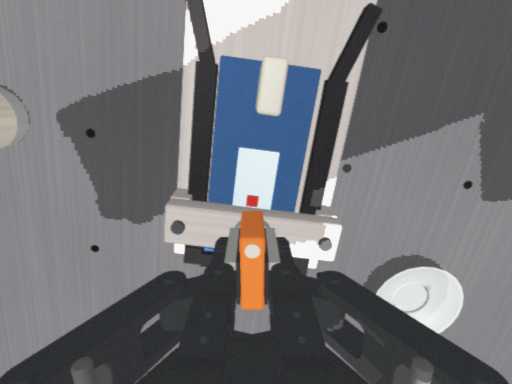

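View pics/c15.png

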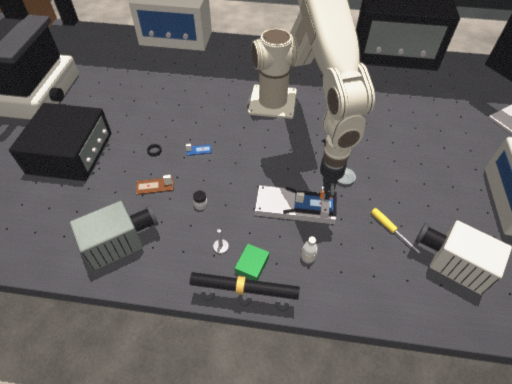

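Run:
```python
from h import *
d=np.load('w15.npz'); C=(d['K'],d['R'],d['p'])
for uv in [(221,57),(319,69)]: print(atz(C,uv,.038).round(4))
c=fr([.5527,.2,0],.011,[0,0,0])[0]
print(proj(C,fr([.5535,.1999,0],.011,[[-.03,-.065,.038],[.03,-.065,.038],[-.006,-.063,.078],[.006,-.063,.078],[.006,-.037,.078],[-.006,-.037,.078]])).round(1))
```

```text
[0.5832 0.1375 0.038 ]
[0.5256 0.136  0.038 ]
[[321.8  66.7]
 [219.7  52.5]
 [289.6  55.1]
 [263.2  51.4]
 [255.6 111.1]
 [280.5 114.4]]
```

View pics/s15.png

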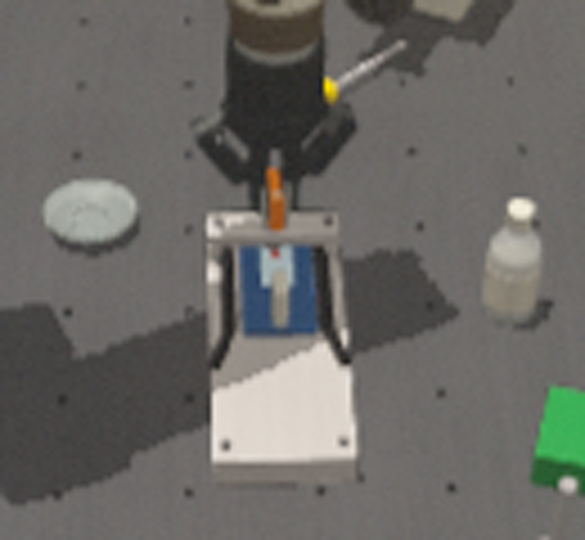

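Run:
```python
from h import *
print(bot.job_done()); o=bot.get_obs(); print(o['clock'],o['grip_width'])
```

```text
the job is handed in; nothing more can be done
None
the job is handed in; nothing more can be done
```

I did the whole job and handed it in at about 23.3 s, still gripping the thumbscrew. No verdict came back, so what follows is from my own checks.

**Carrier:** I gripped the larger blue carrier by its tab and set it on the apron. I slid it between the rails until it hit the end stop (12 N push, no further travel). The last pictures show it still home, about 1.6 mm to one side of the slot. My reading of its rear edge was within 2 mm of where it should be at home, about the accuracy of the camera calibration.

**Thumbscrew:** I turned it clockwise in a single grasp from about 0.64 rad to the seat, where the torque jumped to 1.4 N m. The tool then read about 0.07 rad past the expected seat angle, so there was some give in the pads. I backed it off to about 1.44 rad (target 1.13 to 1.73). The arm was still, and the fingers were closed on the wing at 11 mm.

**Other things:** by eye, the other things on the bench were where they started in the last scene picture. I did not measure them.

**Disagreement:** the wrist camera and the two fixed cameras differed by about 2.5 mm on the stage's x position. I took a value between them, and it showed no problem in the slide.

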